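Shim the short foot of a rocking magnetic stirrer

TASK

The magnetic stirrer rocks because its front left screw foot has seized too short and hangs clear of the bench. With the fingertips, push the orange levelling wedge thin end first squarely under that foot until the foot rests snugly on its full width and the stirrer still stands level, then press down firmly on the top of the case above that foot to check that it no longer rocks, and leave wedge and stirrer standing so. Only push and press: pick nothing up, do not shove the stirrer along, and leave the beaker on it and everything else where it is.

Things in the scene. Friction and masses are not known exactly. Their poses are not given: they have to be found in the camera images.
- stirrer: slim white magnetic stirrer, case 144 x 144 mm, flat top 56 mm and underside 20 mm above the bench, 4 mm high round plate 108 mm across on it; 1.3 to 2 kg, loose. Origin: centre of its footprint on the bench; x points from its front panel to its back, y to the left, z up. Feet 19 mm across at x, y = +-52 mm; the one at x = -52, y = +52 mm is short, and 2 to 3.5 N on that corner rocks it
- short_foot (a joint): how far the short foot is screwed in beyond an 8 mm gap: the foot's underside hangs 8 mm + this value above the bench, 0 to 2.5 mm (in m; it does not move during the job)
- foot_tip (a point): lowest point of the short foot, a domed black rubber pad 19 mm across, 8 to 10.5 mm above the bench; 20 mm in from the left side and from the front of the case
- stirrer_corner (a point): the place to press: the flat top of the case straight above the short foot, 56 mm above the bench, 20 mm in from both sides of the corner
- wedge: orange hard plastic levelling wedge, 125 mm long, 36 mm wide, 60 g, loose. Origin: centre of its underside; x points along it to the thin end, z up. Top rises 1 in 8 from 1.5 mm at the thin end to an upright heel 9 mm thick, 24 mm high. Starts left of the stirrer, thin end towards it, 40 to 80 mm short of the foot and out of line with it by up to 22 mm and 0.25 rad
- wedge_heel (a point): middle of the upright outer face of the wedge's heel (face 36 mm wide, 24 mm high), 12 mm above the bench: the face to push on, along the wedge's x
- wedge_toe (a point): middle of the thin end's edge, on the bench. The wedge top meets the foot when this end is 52 to 72 mm past the foot's centre. Until then the wedge slides with under 1 N; then the push needed climbs to 5 to 8 N within about 8 mm of travel, and beyond that the wedge shoves the whole stirrer along or lifts it out of level
- beaker: glass beaker 45 mm across, 52 mm high, standing on the stirrer's plate towards its far right; origin at the centre of its base. To be left alone
- timer: white bench timer 46 x 68 x 52 mm standing beyond and left of the stirrer; origin under its centre. To be left alone
- marker: blue and white marker pen lying beyond the wedge, 130 mm long along its y, 14 mm thick. To be left alone
- forceps: steel forceps lying at the left, 126 mm long along y, 9 mm high. To be left alone
- flask_1: small stoppered glass flask, 29 mm across, 98 mm tall, at the far left; origin under its centre. To be left alone
- bottle_red_2: small amber bottle with a red cap, 43 mm across, 84 mm tall, at the back left; origin under its centre. To be left alone
- bottle_clear_2: clear bottle with a blue cap, 56 mm across, 102 mm tall, at the left; origin under its centre. To be left alone
- tape_roll: roll of beige tape lying flat at the left, 98 mm across, 20 mm high; origin under its centre. To be left alone
Things that resemble listed ones, but are neither listed nor needed, are in the scene too. There is more than one size of the stirrer; the one meant has the size given above.

How it is judged:
By the outcome, as a careful person would: the job done as asked, in the order asked, and still so for the second after the job is handed in, with the robot touching nothing.
It also fails if it takes over 48 s, if anything falls off the work surface, if the arm or the gripper's body presses on something with over 40 N, if the wrist force passes 120 N, or if a joint passes its speed limit or range.

ROBOT

A 7-joint arm with a two-finger parallel gripper is mounted at the origin on a cart in front of the work surface, level with it; the furniture and walls round the work are solid. World frame = base frame: x ahead of the robot, y to its left, z up, the work surface at z = 0. Lengths are in m, angles in rad, forces in N, time in s.
With the tool pointing down it reaches from about 0.375 to 0.925 m from the base axis. Payload 3.1 kg.
Tool frame: the origin (TCP) lies between the finger pads; the fingertips stand 19 mm ahead of it and the grasp point (between the pads) is the TCP; z points along the fingers, y is the direction in which the jaws open and shut (so a half turn about z gives the same grasp; the last joint's range is limited). The gripper opens to 85 mm and grips with 20 to 120 N. Pads are 22 mm wide; open, the fingers measure 114 mm over their backs; the gripper's body (76 mm by 85 mm) begins 54 mm behind the grasp point. The pads swing forward as they close: fully open they stand 13 mm farther back than shut.
Start: joints at [-1.367, 0.383, 0.044, 1.598, -0.018, 1.161, -0.05], TCP at [0.193, 0.621, 0.213] pointing down, gripper open.
Joint ranges: [-2.61, 2.61], [-0.41, 2.15], [-1.48, 1.57], [0, 2.5], [-1.57, 4.71], [0.05, 1.97], [-2.85, 2.85]. Speed limits (rad/s): [2.79, 2.79, 3.14, 3.14, 3.14, 3.14, 3.14].

INTERFACE

Orientations are given as a unit quaternion [x, y, z, w].
In Python, from bench import move_ptp, movel, move_j, move_gripper, pause, inverse_kinematics, read_camera, camera_params, MotionError, sign_off, look_for, tip_of, read_time_s, read_qpos, read_joint_vel, read_effort, read_eef_pos, read_tcp_rot, read_ft_force, read_ft_torque, read_finger_gap gives the robot as it stands. Calls block until the motion is done:
- move_ptp(position, orientation): joint-space move of the TCP to a pose.
- movel(position, orientation=None, speed=0.15): straight line of the TCP; orientation=None keeps the orientation; speed is the mean speed in m/s.
- move_j(angles): joint-space move.
- move_gripper(opening, effort=None): finger opening in m; effort is the grip in N (None keeps the last); returns when the fingers have stopped.
- pause(seconds).
- inverse_kinematics(position, orientation): joint angles nearest the present ones, or None.
- read_camera(name): name is "scene" or "top" or "wrist"; returns the picture (384x512x3 uint8, red, green, blue); there is no depth.
- camera_params(name): a dict with "K" (3x3 intrinsics, pixels), "dist_coeffs" ([k1, k2, p1, p2, k3] as OpenCV has them; the pictures are not rectified), "camera_from_world" (4x4, takes a point from world to camera coordinates). Camera axes: x right, y down, z forward; pixel columns grow to the right and rows downward; lengths in m; the calibration is good to about 2 mm. A picture is of the moment at which its call begins: read the wrist's pose just before it. camera_params takes no time and is no camera call; for the wrist camera it gives the pose at the moment of the call.
A pose or a line that the arm cannot do raises MotionError and nothing moves.
- sign_off(): hands the job in, once; it reports no verdict.
Trained networks look in the newest picture that a camera, given by its name, has taken for a name from the list of things; names that differ only in an ending like _2 or _b are one class to them, and where a whole thing is asked for, a point or a joint stands for the part that bears it (a point fixed in the world has none). Each returns a list of dicts, best first, with "confidence" (0 to 1); they miss things now and then, are a little off and sometimes report something else, mostly with a low value. They report only what shows in the picture. A call takes as long as a camera call. They do not tell look-alikes from the thing itself.
- look_for(camera, name): "at" ([column, row] in pixels, amid what is visible of it).
- tip_of(camera, name): "at" ([column, row] in pixels: a listed point, or the origin of a listed thing).
Readings, each from a call of its own:
- read_time_s(): time.
- read_qpos(): joint angles.
- read_joint_vel(): joint speeds.
- read_effort(): joint torques, N m.
- read_eef_pos(): TCP position.
- read_tcp_rot(): TCP orientation.
- read_ft_force(): force on the tool from outside, world axes, zero at the start.
- read_ft_torque(): the same for the moment, N m.
- read_finger_gap(): finger opening in m.
Only numpy, scipy, OpenCV 4.12 (cv2) and the standard library are available. Lean on these libraries where they do the work, as an engineer would, in place of code of your own. Each camera call takes 0.05 s, during which the arm holds its last target.

## Working session

There is one attempt and no reset: what is moved stays moved. The work goes in short steps, each a Python script; the robot and the scene stay as the last script left them, time stands still between calls to the robot, and variables do not carry over. Pictures are saved under pics/ and viewed, and the job is handed in when it is done.

```bash
ls; mkdir -p pics; python3 - <<'E'
from bench import *
import cv2
for c in ["scene","top","wrist"]:
    im=read_camera(c); cv2.imwrite(f"pics/{c}0.png",im[:,:,::-1])
    p=camera_params(c); print(c,p["K"],p["dist_coeffs"],p["camera_from_world"])
    for n in ["stirrer","foot_tip","stirrer_corner","wedge","wedge_heel","wedge_toe","beaker","timer","marker"]:
        try: print(n,[(([round(v) for v in d["at"]]),round(d["confidence"],2)) for d in tip_of(c,n)][:4])
        except Exception as e: print(n,e)
print(read_time_s(),read_ft_force(),read_tcp_rot(),read_eef_pos())
E
```

```text
pics
scene [[464.51764937   0.         247.10831053]
 [  0.         464.51764937 197.77390544]
 [  0.           0.           1.        ]] [-0.03450177  0.          0.          0.          0.        ] [[-0.72706692 -0.68642876 -0.01375688  0.57690199]
 [-0.37897326  0.41795633 -0.82564628  0.1300248 ]
 [ 0.57249713 -0.5950866  -0.56402037  0.92740415]
 [ 0.          0.          0.          1.        ]]
stirrer [([332, 256], 0.95), ([295, 186], 0.9)]
foot_tip [([289, 157], 0.38)]
stirrer_corner [([306, 230], 0.71), ([300, 183], 0.65), ([174, 248], 0.18)]
wedge []
wedge_heel [([169, 249], 0.24)]
wedge_toe []
beaker [([288, 157], 0.64)]
timer [([188, 206], 0.63)]
marker [([223, 208], 0.48)]
top [[424.99554455   0.         255.78587614]
 [  0.         424.99554455 182.01409907]
 [  0.           0.           1.        ]] [-0.03177324  0.          0.          0.          0.        ] [[-0.01819135 -0.9996579  -0.01879257  0.33777591]
 [-0.99246504  0.02033193 -0.12082942  0.48870163]
 [ 0.12117017  0.01645291 -0.99249539  0.9972878 ]
 [ 0.          0.          0.          1.        ]]
stirre
[... 363 characters left out ...]
354441]
 [  0.         282.48656985 189.15705985]
 [  0.           0.           1.        ]] [0.02164248 0.         0.         0.         0.        ] [[ 2.97528344e-01  9.54712695e-01  7.44945632e-04 -6.50139143e-01]
 [ 9.11883573e-01 -2.84411915e-01  2.95936161e-01 -3.93404439e-02]
 [ 2.82745881e-01 -8.73700923e-02 -9.55207430e-01  3.79504787e-01]
 [ 0.00000000e+00  0.00000000e+00  0.00000000e+00  1.00000000e+00]]
stirrer [([51, 304], 0.69)]
foot_tip []
stirrer_corner []
wedge [([95, 364], 0.8)]
wedge_heel []
wedge_toe []
beaker []
timer []
marker []
1.5 [-0.37222174 -0.46318739 -0.13370164] [ 1.50315561e-01  9.88638069e-01 -1.01713052e-05 -1.46245567e-05] [0.19317673 0.62063832 0.21345595]
```

```bash
python3 - <<'E'
import cv2
for c in ["scene","top"]:
    im=cv2.imread(f"pics/{c}0.png"); cv2.imwrite(f"pics/{c}0b.png",cv2.resize(im,(768,576),interpolation=cv2.INTER_CUBIC))
im=cv2.imread("pics/top0.png")[90:330,200:440];cv2.imwrite("pics/top0c.png",cv2.resize(im,(600,600),interpolation=cv2.INTER_CUBIC))
E
```

```text
(no output)
```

View pics/scene0b.png

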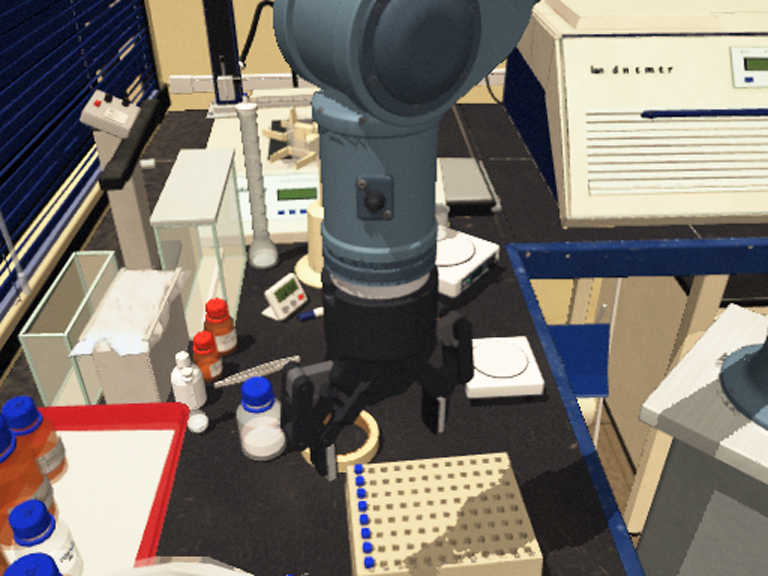

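View pics/top0c.png

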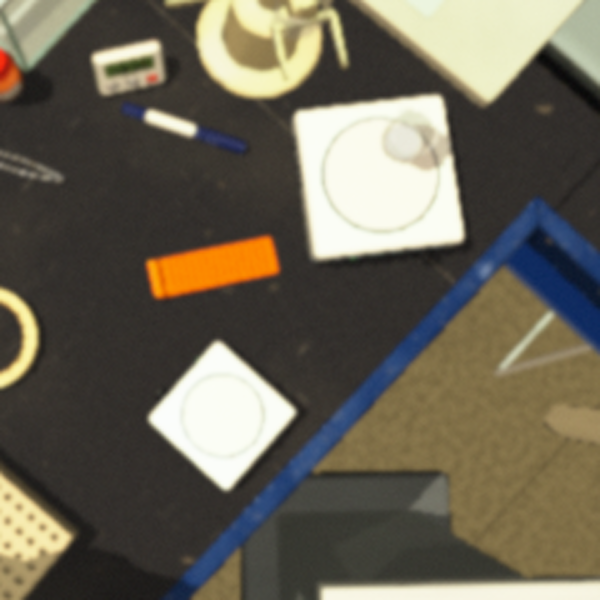

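View pics/top0b.png

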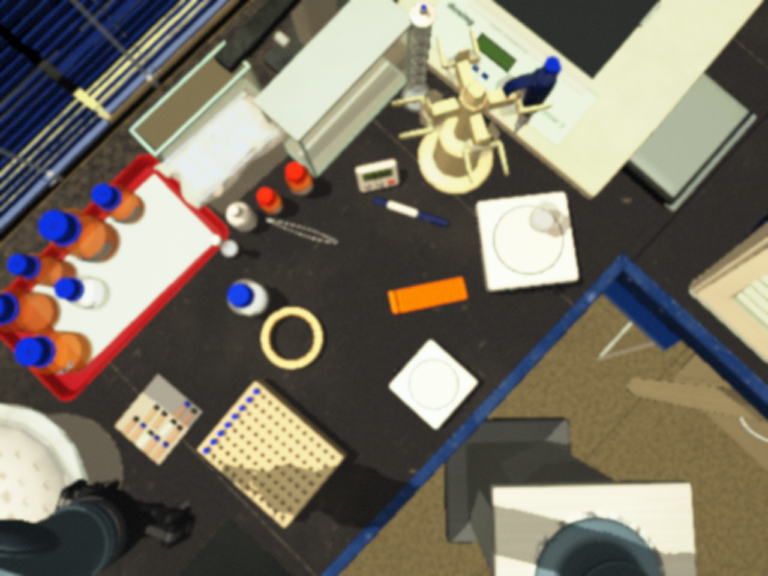

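View pics/wrist0.png

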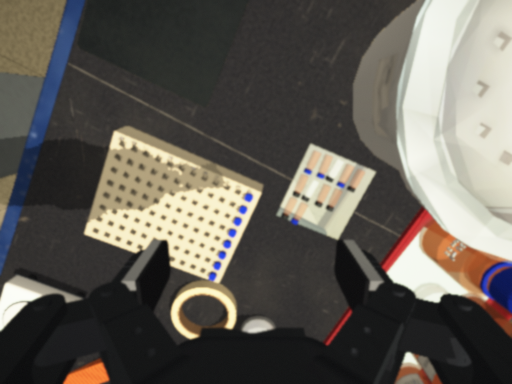

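```bash
cat > h.py <<'E'
import numpy as np, cv2
from scipy.optimize import minimize
from scipy.spatial.transform import Rotation as R
def proj(P,p):
    T=np.array(p["camera_from_world"]); 
    return cv2.projectPoints(np.asarray(P,float).reshape(-1,1,3),cv2.Rodrigues(T[:3,:3])[0],T[:3,3],np.array(p["K"]),np.array(p["dist_coeffs"]))[0].reshape(-1,2)
def unproj(px,z,p):
    T=np.array(p["camera_from_world"]);u=cv2.undistortPoints(np.array(px,float).reshape(-1,1,2),np.array(p["K"]),np.array(p["dist_coeffs"])).reshape(-1,2)
    d=np.c_[u,np.ones(len(u))]@T[:3,:3]; c=-T[:3,:3].T@T[:3,3]
    return c+d*((z-c[2])/d[:,2])[:,None]
WX=[]
for y in(-.018,.018): WX+=[(-.0625,y,0),(-.0625,y,.024),(-.0535,y,.024),(.0625,y,0),(.0625,y,.0015),(-.0535,y,.016)]
WX=np.array(WX)
SX=np.array([(a*.072,b*.072,z) for a in(-1,1) for b in(-1,1) for z in(.020,.056)])
def place(V,q):
    c,s=np.cos(q[2]),np.sin(q[2]); return np.c_[V[:,0]*c-V[:,1]*s+q[0],V[:,0]*s+V[:,1]*c+q[1],V[:,2]]
def fit(V,mask,p,q0,roi):
    x0,y0,x1,y1=roi; S=8
    m=mask[y0:y1,x0:x1].astype(np.float32)
    def cost(q):
        h=cv2.convexHull(((proj(place(V,q),p)-[x0-.5,y0-.5])*S*16).astype(np.int32))
        im=np.zeros(((y1-y0)*S,(x1-x0)*S),np.float32); cv2.fillConvexPoly(im,h,1,shift=4)
        im=cv2.GaussianBlur(cv2.resize(im,(x1-x0,y1-y0),interpolation=cv2.INTER_AREA),(0,0),.8)
        return ((im-m)**2).sum()
    best=None
    q=np.array(q0,float)
    for k in range(2):
        r=minimize(cost,q,method="Nelder-Mead",options=dict(initial_simplex=q+np.array([[0,0,0],[.008,0,0],[0,.008,0],[0,0,.1]])/(k*2+1),xatol=1e-5,fatol=1e-3)); q=r.x
    return q,r.fun
def orange(im):
    f=im.astype(float); return np.clip((f[...,0]-f[...,2]-70)/120,0,1)
def white(im):
    f=im.astype(float).min(2); return np.clip((f-60)/150,0,1)
def overlay(im,polys,name,roi,s):
    o=cv2.resize(im[:,:,::-1][roi[1]:roi[3],roi[0]:roi[2]],None,fx=s,fy=s,interpolation=cv2.INTER_CUBIC)
    for P,c in polys:
        for a in P: cv2.circle(o,tuple(int(v) for v in (a-[roi[0]-.5,roi[1]-.5])*s),3,c,-1)
    cv2.imwrite(name,o)
E
python3 - <<'E'
from bench import *
from h import *
im=cv2.imread("pics/top0.png")[:,:,::-1]; p=camera_params("top")
for nm,c in [("big",[(296,112),(442,95),(464,242),(314,260)]),("small",[(218,341),(298,411),(226,490),(149,417)])]:
    w=unproj([(200+a/2.5,90+b/2.5) for a,b in c],.056 if nm=="big" else .05,p); print(nm,w.round(3).tolist(),[round(np.linalg.norm(w[i]-w[i-1]),3) for i in range(4)])
    if nm=="big": ctr=w.mean(0); e=w[0]-w[3]; yaw=np.arctan2(e[1],e[0])
q,f=fit(SX,white(im),p,[ctr[0],ctr[1],yaw],(308,118,400,205)); print("stirrer",q,f)
w=unproj([(200+a/2.5,90+b/2.5) for a,b in [(155,280),(277,255)]],.005,p);d=w[1]-w[0]
qw,f=fit(WX,orange(im),p,[*w.mean(0)[:2],np.arctan2(d[1],d[0])],(245,175,320,220)); print("wedge",qw,f)
foot=place(np.array([[-.052,.052,.009]]),q)
toe=place(np.array([[.0625,0,0]]),qw);print("foot",foot,"toe",toe)
# in stirrer frame
Ri=np.array([[np.cos(q[2]),np.sin(q[2])],[-np.sin(q[2]),np.cos(q[2])]])
print("toe-foot in stirrer frame",Ri@(toe-foot)[0,:2], "wedge yaw rel",qw[2]-q[2]+np.pi/2)
corner=place(np.array([[-.052,.052,.056]]),q)
overlay(im,[(proj(place(SX,q),p),(0,0,255)),(proj(place(WX,qw),p),(255,0,0)),(proj(corner,p),(0,160,0))],"pics/ov0.png",(230,100,420,220),4)
E
```

```text
big [[0.603, 0.176, 0.056], [0.617, 0.035, 0.056], [0.475, 0.022, 0.056], [0.461, 0.164, 0.056]] [np.float64(0.143), np.float64(0.141), np.float64(0.143), np.float64(0.143)]
small [[0.386, 0.256, 0.05], [0.32, 0.183, 0.05], [0.249, 0.252, 0.05], [0.317, 0.322, 0.05]] [np.float64(0.096), np.float64(0.099), np.float64(0.099), np.float64(0.098)]
stirrer [0.54238869 0.09877898 0.0978621 ] 267.1596374511719
wedge [ 0.46102325  0.25743669 -1.37898027] 18.561830520629883
foot [[0.48555678 0.14544947 0.009     ]] toe [[0.47293837 0.19608296 0.        ]]
toe-foot in stirrer frame [-0.00761084  0.05162412] wedge yaw rel 0.09395395221014402
```

View pics/ov0.png

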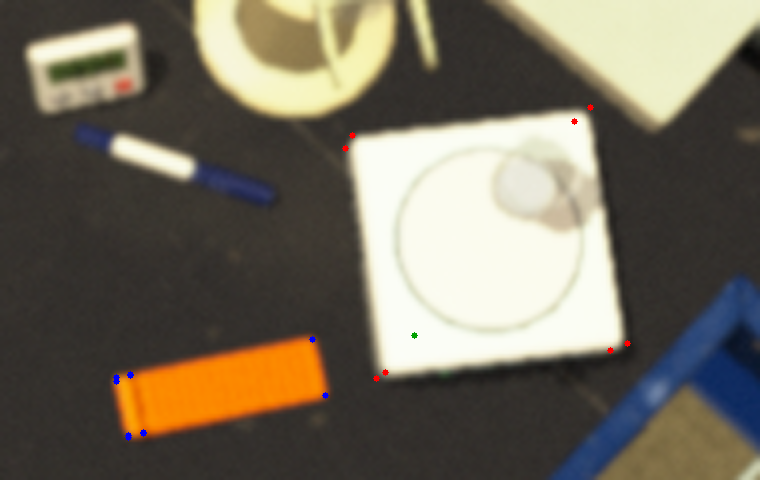

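```bash
cat >> h.py <<'E'
def fit_stirrer(im,p,q0=(.539,.0995,.091)):
    q=np.array(q0)
    m=white(im); 
    h=cv2.convexHull(proj(place(SX*[1.06,1.06,1],q),p).astype(np.int32)); k=np.zeros(m.shape,np.float32); cv2.fillConvexPoly(k,h,1)
    h2=cv2.convexHull(proj(place(SX*[.8,.8,1],q),p).astype(np.int32)); cv2.fillConvexPoly(m,h2,1.)
    # beaker shadow reaching right edge: fill
    m=m*k; bb=cv2.boundingRect(h)
    return fit(SX,m,p,q,(bb[0]-5,bb[1]-5,bb[0]+bb[2]+5,bb[1]+bb[3]+5))
def rel(q,qw):
    foot=place(np.array([[-.052,.052,.009]]),q);toe=place(np.array([[.0625,0,0]]),qw)
    Ri=np.array([[np.cos(q[2]),np.sin(q[2])],[-np.sin(q[2]),np.cos(q[2])]])
    return foot[0],toe[0],Ri@(toe-foot)[0,:2],qw[2]-q[2]+np.pi/2
E
python3 - <<'E'
from bench import *
from h import *
im=cv2.imread("pics/top0.png")[:,:,::-1]; p=camera_params("top")
q,f=fit_stirrer(im,p);print(q,f)
qw=np.array([ 0.46102325,0.25743669,-1.37898027])
print(rel(q,qw))
overlay(im,[(proj(place(SX,q),p),(0,0,255)),(proj(place(WX,qw),p),(255,0,0)),(proj(place(np.array([[-.052,.052,.056],[-.072,.072,.056]]),q),p),(0,160,0))],"pics/ov1.png",(230,100,420,220),4)
r=read_tcp_rot();print(R.from_quat(r).as_matrix().round(3))
# candidate reach checks
def down(yd): # tool y axis at angle yd
    yv=np.array([np.cos(yd),np.sin(yd),0]); z=np.array([0,0,-1.]); return R.from_matrix(np.c_[np.cross(yv,z),yv,z]).as_quat()
for yd in [q[2],q[2]+np.pi,q[2]-np.pi/2,q[2]+np.pi/2]:
  for pos in [(.43,.26,.03),(.46,.34,.03),(.49,.15,.1)]:
    print(round(yd,2),pos,inverse_kinematics(list(pos),down(yd).tolist()))
E
```

```text
[0.54255062 0.09875181 0.09853325] 62.47390365600586
(array([0.4856874 , 0.14538414, 0.009     ]), array([0.47293837, 0.19608296, 0.        ]), array([-0.00769975,  0.05170708]), np.float64(0.09328280348396767))
[[-0.955  0.297 -0.   ]
 [ 0.297  0.955 -0.   ]
 [ 0.    -0.    -1.   ]]
0.1 (0.43, 0.26, 0.03) [-1.00138644  0.39029364  0.42979578  2.09651374 -0.24789706  0.70246977
 -0.31108217]
0.1 (0.46, 0.34, 0.03) [-1.0169587   0.49228408  0.37230929  1.92938601 -0.25094548  0.76477846
 -0.40407366]
0.1 (0.49, 0.15, 0.1) [-0.85871908  0.2932178   0.54737479  2.0444383  -0.20071744  0.85489644
 -0.09925538]
3.24 (0.43, 0.26, 0.03) [-0.58221982  0.36582125 -0.0495377   2.07685587  0.02751509  0.69951189
  2.59058589]
3.24 (0.46, 0.34, 0.03) [-0.60803838  0.47253258 -0.12036913  1.90888991  0.07902651  0.76466839
  2.46771811]
3.24 (0.49, 0.15, 0.1) [ 0.63541264  0.60630822 -1.23816907  1.98050894  0.6701512   1.04949238
  2.32679961]
-1.47 (0.43, 0.26, 0.03) [-1.13235084  0.41846909  0.58473991  2.10206525 -0.34915522  0.71505951
 -1.79237244]
-1.47 (0.46, 0.34, 0.03) [-1.17586143  0.53181207  0.57122567  1.93669975 -0.39794486  0.78593484
 -1.85348075]
-1.47 (0.49, 0.15, 0.1) [-0.9897237   0.32031993  0.7033093   2.04959618 -0.27142113  0.86264883
 -1.60524004]
1.67 (0.43, 0.26, 0.03) [-0.80727653  0.36875948  0.20588155  2.08765406 -0.11524529  0.69557148
  1.14307831]
1.67 (0.46, 0.34, 0.03) [-0.82092467  0.47057207  0.13447788  1.91973497 -0.08864149  0.75690445
  1.0329335 ]
1.67 (0.49, 0.15, 0.1) [-0.72197645  0.27627181  0.38905795  2.03858754 -0.13801416  0.85119119
  1.41432076]
```

View pics/ov1.png

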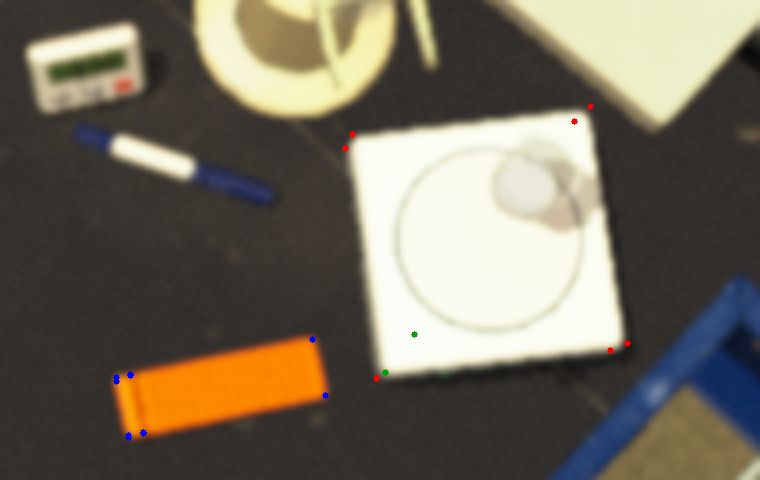

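```bash
cat >> h.py <<'E'
def down(yd):
    yv=np.array([np.cos(yd),np.sin(yd),0]); z=np.array([0,0,-1.]); return R.from_matrix(np.c_[np.cross(yv,z),yv,z]).as_quat().tolist()
E
python3 - <<'E'
from bench import *
from h import *
move_ptp([.40,.225,.25],down(1.665)); move_gripper(0.0)
p=camera_params("wrist"); im=read_camera("wrist"); cv2.imwrite("pics/w1.png",im[:,:,::-1])
np.save("w1.npy",p,allow_pickle=True)
for n in ["foot_tip","stirrer_corner","wedge_heel","wedge_toe","stirrer"]: print(n,tip_of("wrist",n)[:2])
im=read_camera("scene"); cv2.imwrite("pics/s1.png",im[:,:,::-1])
for n in ["foot_tip","stirrer_corner","wedge_heel","wedge_toe"]: print(n,tip_of("scene",n)[:2])
print(read_time_s(),read_ft_force(),read_eef_pos(),read_finger_gap())
E
```

```text
foot_tip []
stirrer_corner [{'at': [187.1, 218.7], 'confidence': 0.93}, {'at': [280.1, 137.2], 'confidence': 0.61}]
wedge_heel [{'at': [308.9, 192.0], 'confidence': 0.97}]
wedge_toe [{'at': [228.7, 200.1], 'confidence': 0.91}]
stirrer [{'at': [166.0, 238.7], 'confidence': 0.96}, {'at': [279.1, 98.2], 'confidence': 0.84}]
foot_tip []
stirrer_corner [{'at': [308.0, 228.6], 'confidence': 0.9}, {'at': [296.0, 179.6], 'confidence': 0.76}]
wedge_heel [{'at': [264.5, 239.3], 'confidence': 0.69}]
wedge_toe [{'at': [287.4, 209.2], 'confidence': 0.85}]
4.4583 [-0.85324133 -0.51786122 -0.18552994] [0.40001785 0.22499457 0.2500131 ] -7.621584110660335e-05
```

View pics/w1.png

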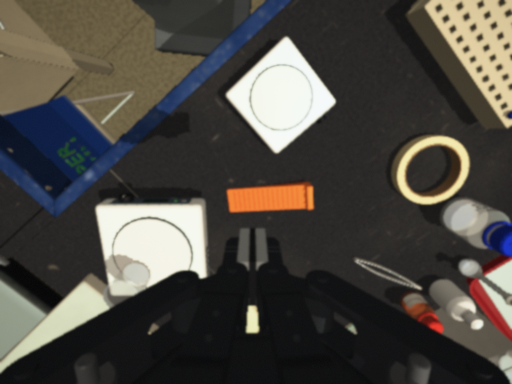

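View pics/s1.png

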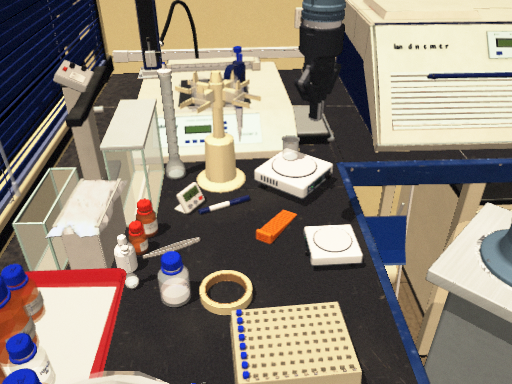

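```bash
python3 - <<'E'
from bench import *
from h import *
for c in ["scene","top","wrist"]:
    p=camera_params(c); T=p["camera_from_world"]; print(c,(-T[:3,:3].T@T[:3,3]).round(3),T[2,:3].round(3))
    print(proj([[.40,.225,.231],[.44,.146,.056],[.46,.257,.01],[0.54,.1,.056],[.32,.25,.05],[0,0,0],[.4,0,0],[.4,.4,0]],p).round(0).tolist())
E
```

```text
scene [-0.062  0.894  0.638] [ 0.572 -0.595 -0.564]
[[314.0, 136.0], [315.0, 188.0], [277.0, 222.0], [294.0, 166.0], [333.0, 234.0], [532.0, 262.0], [362.0, 189.0], [253.0, 271.0]]
top [0.37  0.311 1.055] [ 0.121  0.016 -0.992]
[[308.0, 217.0], [334.0, 203.0], [285.0, 197.0], [351.0, 160.0], [291.0, 255.0], [398.0, 388.0], [390.0, 219.0], [228.0, 222.0]]
wrist [0.326 0.217 0.411] [ 0.295  0.028 -0.955]
[[253.0, 215.0], [189.0, 187.0], [270.0, 197.0], [155.0, 252.0], [279.0, 99.0], [60.0, -276.0], [96.0, 140.0], [370.0, 166.0]]
```

```bash
python3 - <<'E'
from bench import *
from h import *
im=cv2.imread("pics/w1.png")[:,:,::-1]; p=np.load("w1.npy",allow_pickle=True).item(); ps=camera_params("scene"); s=cv2.imread("pics/s1.png")[:,:,::-1]
qw,f=fit(WX,orange(im),p,[.461,.257,-1.379],(215,170,330,225));print("wrist wedge",qw,f)
qs,f=fit(WX,orange(s),ps,[.461,.257,-1.379],(245,200,310,250));print("scene wedge",qs,f)
q=[.539,.0993,.093]
V=SX
def go(im,p,name,roi,sc): overlay(im,[(proj(place(V,q),p),(0,0,255)),(proj(place(WX,qw),p),(255,0,0)),(proj(place(np.array([[-.052,.052,.008],[-.052,.052,.056]]),q),p),(0,160,0))],name,roi,sc)
go(im,p,"pics/ow1.png",(80,160,330,310),3)
go(s,ps,"pics/os1.png",(240,130,350,250),5)
E
```

```text
wrist wedge [ 0.46195081  0.25572723 -1.37719405] 101.52391815185547
scene wedge [ 0.46060435  0.25571461 -1.36670682] 38.03678894042969
```

View pics/ow1.png

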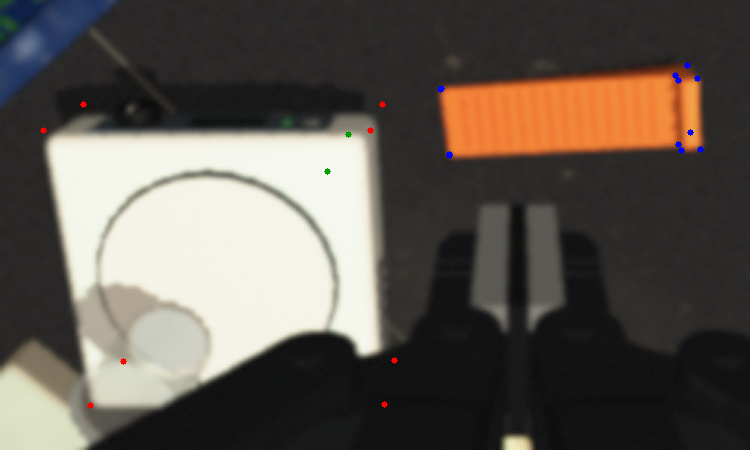

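View pics/os1.png

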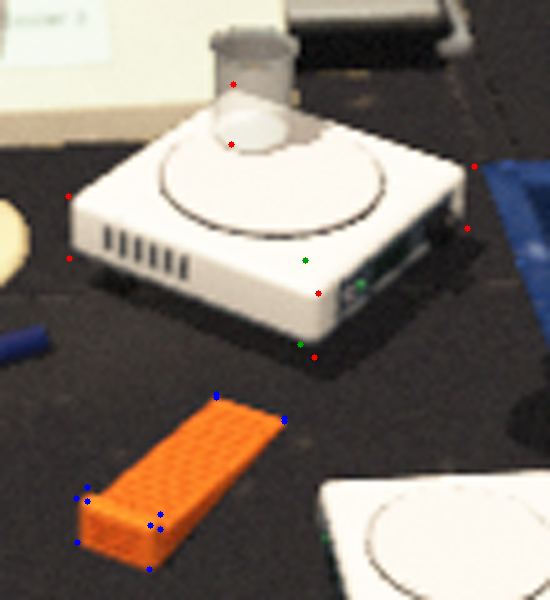

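```bash
python3 - <<'E'
from bench import *
from h import *
pt=camera_params("top"); ps=camera_params("scene"); pw=np.load("w1.npy",allow_pickle=True).item()
print(unproj([(230+489/4-.5,100+239.5/4-.5)],.06,pt))
t=np.linspace(0,2*np.pi,60)
q=[.5395,.0993,.093]
C=np.c_[.054*np.cos(t),.054*np.sin(t),0*t+.060]
T=cv2.imread("pics/top0.png")[:,:,::-1];s=cv2.imread("pics/s1.png")[:,:,::-1];w=cv2.imread("pics/w1.png")[:,:,::-1]
def cr(im,p,roi,sc):
    overlay(im,[(proj(place(C,q),p),(0,0,255))],"/tmp/a.png",roi,sc); return cv2.resize(cv2.imread("/tmp/a.png"),(400,300))
cv2.imwrite("pics/circ.png",np.vstack([np.hstack([cr(T,pt,(305,115,405,190),8),cr(s,ps,(250,130,350,205),8)]),np.hstack([cr(w,pw,(90,190,230,295),8)]*2)]))
E
```

```text
[[0.54117799 0.09952951 0.06      ]]
```

View pics/circ.png

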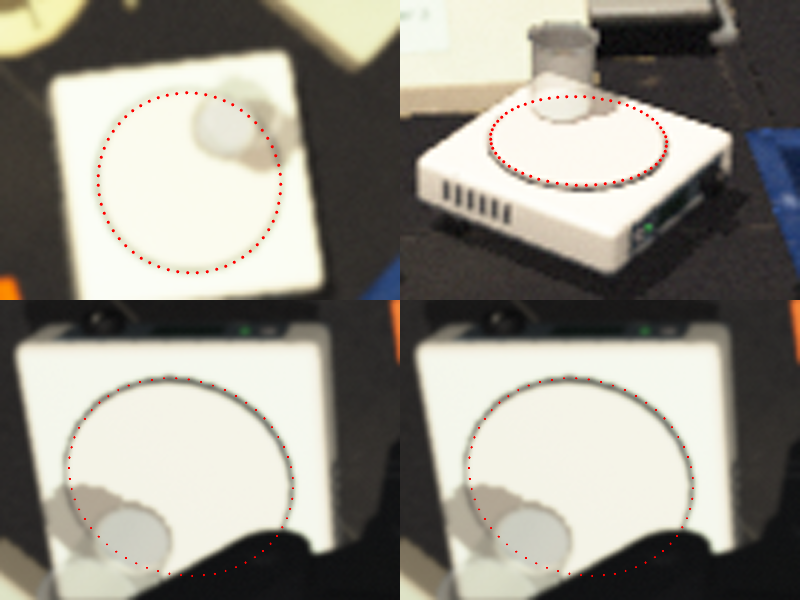

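```bash
cat >> h.py <<'E'
Q=np.array([.5398,.0995,.093])
FOOT=place(np.array([[-.052,.052,0]]),Q)[0]
U=np.array([np.sin(Q[2]),-np.cos(Q[2]),0])   # push direction
L=np.array([np.cos(Q[2]),np.sin(Q[2]),0])    # lateral (stirrer x)
def at(l,a,z): return (FOOT+L*l+U*a+[0,0,z]).tolist()  # a: along push rel. foot
def wfit(im,p,q0):
    c=proj(place(WX,q0),p); lo=c.min(0).astype(int)-14; hi=c.max(0).astype(int)+14
    return fit(WX,orange(im),p,q0,(max(lo[0],0),max(lo[1],0),min(hi[0],512),min(hi[1],384)))
def la(qw):
    d=np.array([qw[0],qw[1],0])-FOOT; return d@L,d@U,qw[2]-(Q[2]-np.pi/2)
E
python3 - <<'E'
from bench import *
from h import *
qw=np.array([.4615,.2560,-1.376]); l,a,y=la(qw); print(FOOT,l,a,y)
o=down(Q[2]+np.pi/2); ac=a-.0195
t0=read_time_s()
move_ptp(at(-.056,ac,.10),o)
movel(at(-.056,ac,.0225),speed=.15); f0=np.array(read_ft_force()); print(f0)
movel(at(-.042,ac,.0225),speed=.06);print(read_ft_force()-f0)
movel(at(-.029,ac,.0225),speed=.04);print(read_ft_force()-f0, read_eef_pos())
movel(at(-.056,ac,.0225),speed=.12)
p=camera_params("wrist"); im=read_camera("wrist"); cv2.imwrite("pics/w2.png",im[:,:,::-1])
im2=read_camera("top"); cv2.imwrite("pics/t2.png",im2[:,:,::-1])
im3=read_camera("scene"); cv2.imwrite("pics/s2.png",im3[:,:,::-1])
print(read_time_s()-t0,read_time_s())
q0=np.array([*at(0,a,0)[:2],Q[2]-np.pi/2])
for n,i,pp in [("w",im,p),("t",im2,camera_params("top")),("s",im3,camera_params("scene"))]:
    try: q,f=wfit(i,pp,q0); print(n,q,la(q),f)
    except Exception as e: print(n,e)
np.save("w2.npy",p,allow_pickle=True)
E
```

```text
[0.48319568 0.14644626 0.        ] -0.011428106872301239 -0.11109511108122133 0.1017963267948967
[0.24454015 0.14473215 0.39890185]
[-0.91985535 -0.55632513 -0.45485547]
[-0.16683615  0.49056063  0.02704666] [0.44238918 0.27367075 0.02240572]
2.7249999999999996 7.1833
w [ 0.38576761  0.25617239 -1.10001855] (np.float64(-0.08681721810220841), np.float64(-0.11829972373304343), np.float64(0.3777777777777742)) 1748.615234375
t [0.33224772 0.23319297 1.17007747] (np.float64(-0.14223983550619376), np.float64(-0.10038978082634811), np.float64(2.6478737997256436)) 0.0
s [ 0.46136066  0.25858706 -1.30994412] (np.float64(-0.011326596009058403), np.float64(-0.11368393271604608), np.float64(0.16785221156391605)) 147.933349609375
```

View pics/w2.png

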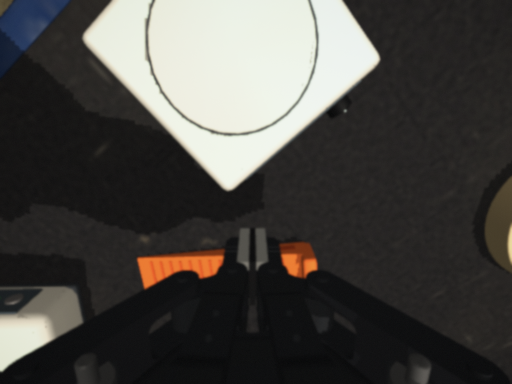

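View pics/s2.png

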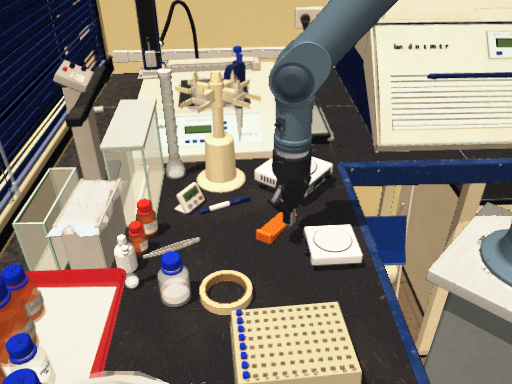

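```bash
python3 - <<'E'
from bench import *
from h import *
a=-.1111; o=down(Q[2])
movel(at(-.06,a-.0195,.08),speed=.2)
move_ptp(at(0,a-.0625-.04,.12),o)
p=camera_params("wrist"); im=read_camera("wrist"); cv2.imwrite("pics/w3.png",im[:,:,::-1]); np.save("w3.npy",p,allow_pickle=True)
im2=read_camera("top"); cv2.imwrite("pics/t3.png",im2[:,:,::-1])
im3=read_camera("scene"); cv2.imwrite("pics/s3.png",im3[:,:,::-1])
print(read_time_s(),read_ft_force())
q0=np.array([*at(0,a,0)[:2],Q[2]-np.pi/2])
for n,i,pp in [("w",im,p),("t",im2,camera_params("top")),("s",im3,camera_params("scene"))]:
    q,f=wfit(i,pp,q0); print(n,q,np.round(la(q),4),f)
    if n=="w": overlay(i,[(proj(place(WX,q),pp),(255,0,0)),(proj(place(SX,Q),pp),(0,0,255)),(proj(place(np.array([[-.052,.052,.009],[-.052,.052,.056]]),Q),pp),(0,160,0))],"pics/ow3.png",(0,0,512,384),1.5)
E
```

```text
9.1333 [0.27930933 0.91966643 0.81437065]
w [ 0.3502116   0.25973282 -0.34446299] [-0.1219 -0.1251  1.1333] 362.867431640625
t [ 0.46348192  0.24962894 -1.37416431] [-0.01   -0.1046  0.1036] 295.2029724121094
s [ 0.46046039  0.25617545 -1.35578525] [-0.0124 -0.1114  0.122 ] 60.27978515625
```

View pics/ow3.png

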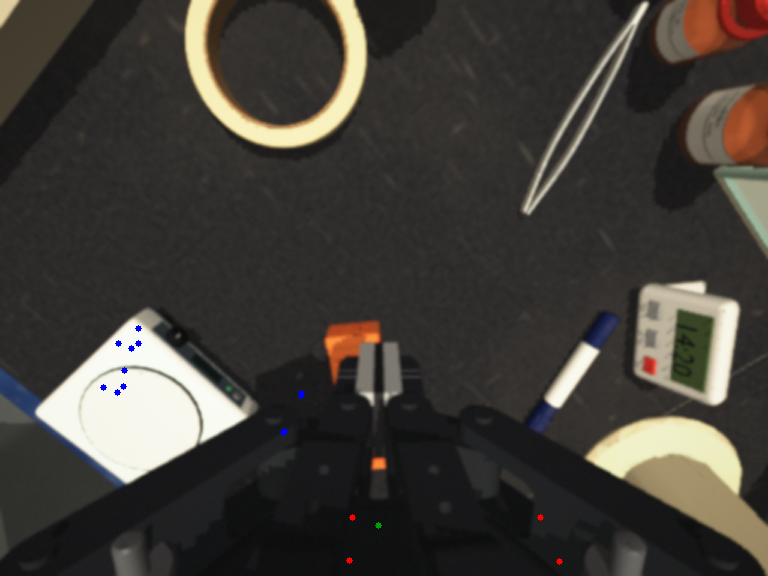

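View pics/s3.png

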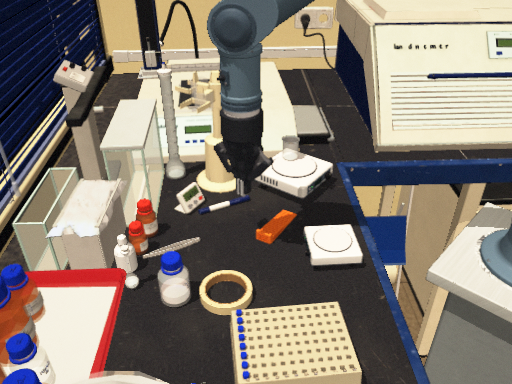

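View pics/t3.png

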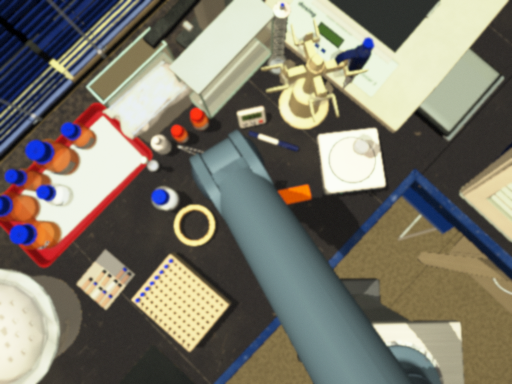

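```bash
python3 - <<'E'
from bench import *
from h import *
for k in ("w1","w2"):
    p=np.load(k+".npy",allow_pickle=True).item(); im=cv2.imread(f"pics/{k}.png")
    for q,c in ((np.array([.4615,.2560,-1.376]),(255,0,0)),(np.array([*at(0,-.1111,0)[:2],Q[2]-np.pi/2]),(0,255,0))):
        for a in proj(place(WX,q),p): cv2.circle(im,tuple(int(v) for v in a),1,c,-1)
    # tip corners
    l=-.056 if k=="w2" else None
    if l:
        for dl in(-.011,.011):
            for da in(-.0145,.0145):
                a=proj([at(l+dl,-.1306+da,.0035)],p)[0]; cv2.circle(im,tuple(int(v) for v in a),1,(0,0,255),-1)
    cv2.imwrite(f"pics/{k}m.png",cv2.resize(im[170:330,90:370] ,None,fx=2.8,fy=2.8,interpolation=cv2.INTER_CUBIC))
ps=camera_params("scene")
im=cv2.imread("pics/s2.png")
for dl in(-.011,.011):
    for da in(-.0145,.0145):
        a=proj([at(-.056+dl,-.1306+da,.0035)],ps)[0]; cv2.circle(im,tuple(int(v) for v in a),1,(0,0,255),-1)
im3=cv2.imread("pics/s3.png"); im1=cv2.imread("pics/s1.png")
cv2.imwrite("pics/s2m.png",np.hstack([cv2.resize(i[190:260,240:320],None,fx=3.3,fy=3.3,interpolation=cv2.INTER_CUBIC) for i in (im1,im,im3)]))
E
```

```text
(no output)
```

View pics/w2m.png

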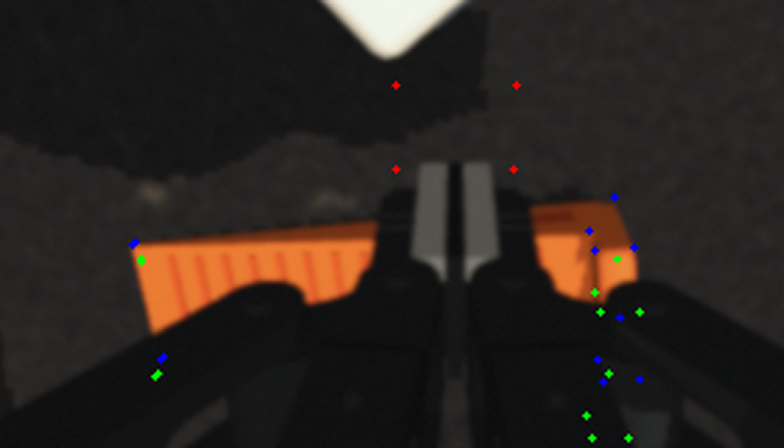

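View pics/s2m.png

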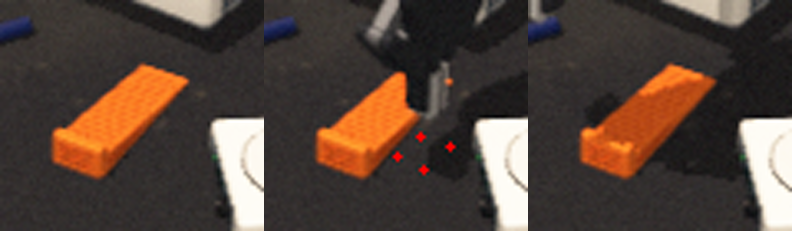

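```bash
python3 - <<'E'
from bench import *
from h import *
ps=camera_params("scene");p=np.load("w1.npy",allow_pickle=True).item()
im=cv2.imread("pics/s1.png"); w=cv2.imread("pics/w1.png")
yv=np.array([np.cos(1.665),np.sin(1.665),0]); xv=np.cross(yv,[0,0,-1.])
for z,c in ((.231,(0,0,255)),(.241,(0,255,0)),(.251,(255,0,0))):
  for dx in(-.011,.011):
    for dy in(-.0145,.0145):
      P=[np.array([.4,.225,z])+dx*xv+dy*yv]
      for i,pp in ((im,ps),(w,p)):
        a=proj(P,pp)[0]; cv2.circle(i,tuple(int(v+.5) for v in a),1,c,-1)
a=cv2.resize(im[90:160,280:360],(400,350),interpolation=cv2.INTER_NEAREST); b=cv2.resize(w[190:260,213:293],(400,350),interpolation=cv2.INTER_NEAREST)
cv2.imwrite("pics/tips.png",np.hstack([a,b]))
E
```

```text
(no output)
```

View pics/tips.png

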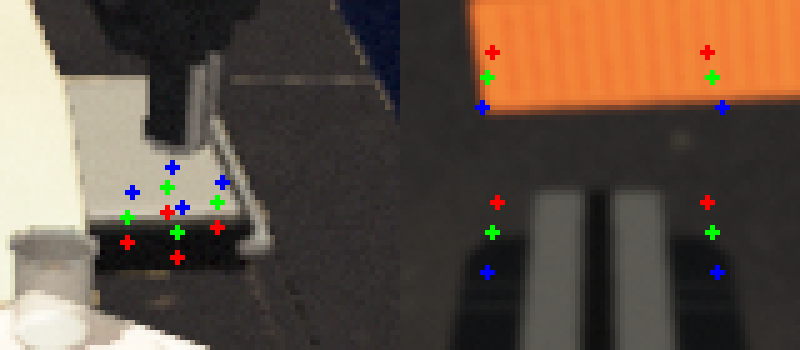

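```bash
python3 - <<'E'
from bench import *
from h import *
print(read_eef_pos(),read_finger_gap(),R.from_quat(read_tcp_rot()).as_matrix().round(3).tolist())
a=-.2136
movel(at(0,a,.022),speed=.15); f0=np.array(read_ft_force())
im3=read_camera("scene"); cv2.imwrite("pics/s4.png",im3[:,:,::-1])
z=.022
try:
  while z>-.03:
    z-=.002; movel(at(0,a,z),speed=.03); f=np.array(read_ft_force())-f0
    print(round(z,3),f.round(2),round(read_eef_pos()[2],4))
    if f[2]>3: break
except MotionError as e: print(e)
print(read_time_s())
im3=read_camera("scene"); cv2.imwrite("pics/s5.png",im3[:,:,::-1])
x=[cv2.resize(cv2.imread(f"pics/s{k}.png")[140:260,200:320],(390,390),interpolation=cv2.INTER_CUBIC) for k in (4,5)]
cv2.imwrite("pics/s45.png",np.hstack(x))
E
```

```text
[0.46312708 0.35846501 0.11956763] -0.00012267741041122637 [[-0.093, 0.996, -0.001], [0.996, 0.093, -0.001], [-0.001, -0.001, -1.0]]
0.02 [ 0.64 -0.2  -0.65] 0.0207
0.018 [ 0.41  0.09 -0.77] 0.0179
0.016 [ 0.66  0.76 -0.51] 0.0158
0.014 [ 0.25 -0.39 -0.08] 0.0138
0.012 [-0.72 -0.72 -0.11] 0.0118
0.01 [-0.71 -0.47 -0.82] 0.0098
0.008 [ 0.03 -0.59  0.13] 0.0078
0.006 [-0.28  0.18 -1.21] 0.0058
0.004 [-0.47 -0.17 -0.42] 0.0038
0.002 [-0.18 -0.49 -0.43] 0.0019
-0.0 [-0.27 -0.34 -1.16] -0.0002
-0.002 [ 0.28  0.24 -0.92] -0.0022
-0.004 [ 0.22 -0.48 -0.37] -0.0042
-0.006 [ 0.31 -0.27 -1.44] -0.0062
-0.008 [-0.57  0.11 -0.98] -0.0082
-0.01 [ 0.11 -0.39 -0.24] -0.0102
-0.012 [ 0.22 -0.21 -0.27] -0.0122
-0.014 [ 0.39 -0.13 -0.95] -0.0142
-0.016 [-0.15 -0.23 -0.85] -0.0162
-0.018 [-0.24 -0.51  2.1 ] -0.0176
-0.02 [-4.15 -2.81 14.62] -0.0177
15.2333
```

View pics/s45.png

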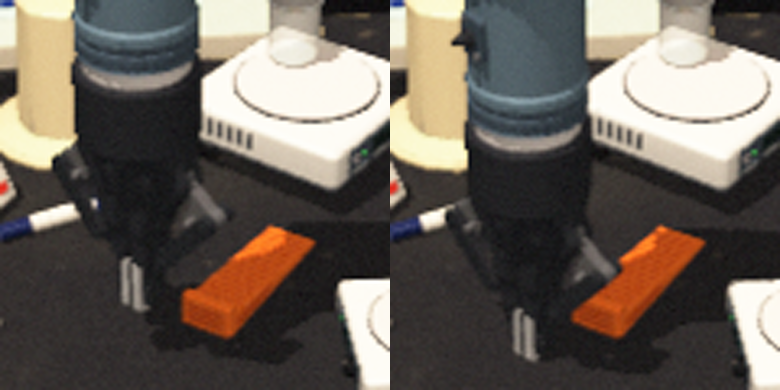

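```bash
python3 - <<'E'
from bench import *
from h import *
ps=camera_params("scene"); im=cv2.imread("pics/s5.png")
o=cv2.resize(im[210:260,200:280],None,fx=9,fy=9,interpolation=cv2.INTER_CUBIC)
for dl in(-.0145,.0145):
  for da in(-.011,.011):
    a=proj([at(dl,-.2136+da,.0)],ps)[0]; cv2.circle(o,tuple(int(v) for v in (a-[199.5,209.5])*9),4,(0,0,255),-1)
cv2.imwrite("pics/s5m.png",o)
# wedge from s4 (unshadowed thresholds)
E
```

```text
(no output)
```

View pics/s5m.png

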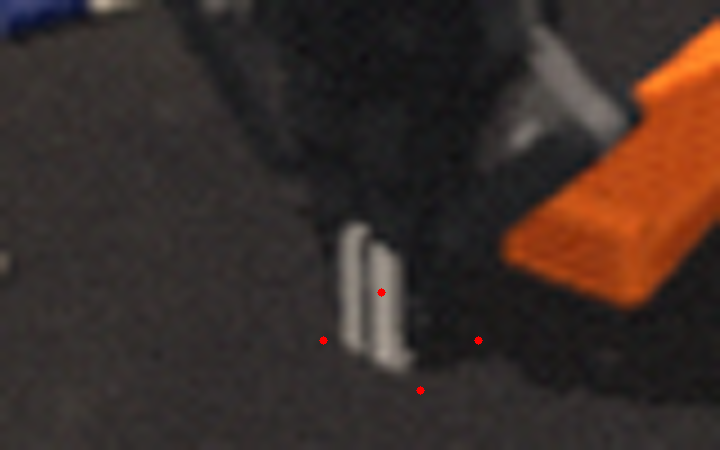

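```bash
cat >> h.py <<'E'
def look(k,q0,cams=("wrist","scene","top")):
    from bench import read_camera,camera_params
    out=[]
    for c in cams:
        p=camera_params(c); im=read_camera(c); cv2.imwrite(f"pics/{c}_{k}.png",im[:,:,::-1]); np.save(f"{c}_{k}.npy",p,allow_pickle=True)
        q,f=wfit(im,p,q0); out.append(q); print(c,q.round(4),"lat,along,yaw",np.round(la(q),4),round(f,1))
    return out
E
python3 - <<'E'
from bench import *
from h import *
a=-.111; ac=a-.0195; o=down(Q[2]+np.pi/2); Z=-.0140
movel(at(0,-.2136,.07),speed=.25)
move_ptp(at(-.058,ac,.04),o)
movel(at(-.058,ac,Z),speed=.15); f0=np.array(read_ft_force())
movel(at(-.042,ac,Z),speed=.06);print(read_ft_force()-f0)
movel(at(-.029,ac,Z),speed=.04);print(read_ft_force()-f0, read_eef_pos())
movel(at(-.045,ac,Z),speed=.1)
move_ptp(at(-.075,ac+.03,.22),o)
look("a",np.array([*at(0,a,0)[:2],Q[2]-np.pi/2]))
print(read_time_s())
E
```

```text
[-0.57526579  0.70758238 -0.18997954]
[-0.08150031  1.50693474 -0.5771483 ] [ 0.44251197  0.27363144 -0.01401797]
wrist [ 0.4759  0.2549 -1.5085] lat,along,yaw [ 0.0028 -0.1086 -0.0307] 157.5
scene [ 0.4737  0.2554 -1.4948] lat,along,yaw [ 0.0007 -0.1094 -0.017 ] 44.2
top [ 0.4787  0.2635 -1.396 ] lat,along,yaw [ 0.0064 -0.117   0.0818] 218.8
19.9167
```

```bash
python3 - <<'E'
from h import *
p=np.load("wrist_a.npy",allow_pickle=True).item(); im=cv2.imread("pics/wrist_a.png")[:,:,::-1]
t=np.linspace(0,2*np.pi,60);C=np.c_[.054*np.cos(t),.054*np.sin(t),0*t+.060]
q=np.array([.4745,.255,-1.495])
q=np.array([.4759,.2549,-1.5085])
overlay(im,[(proj(place(WX,q),p),(255,0,0)),(proj(place(C,Q),p),(0,0,255)),(proj(place(np.array([[-.052,.052,.009],[-.052,.052,.056]]),Q),p),(0,160,0))],"pics/owa.png",(60,120,360,345),2.6)
E
```

```text
(no output)
```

View pics/owa.png

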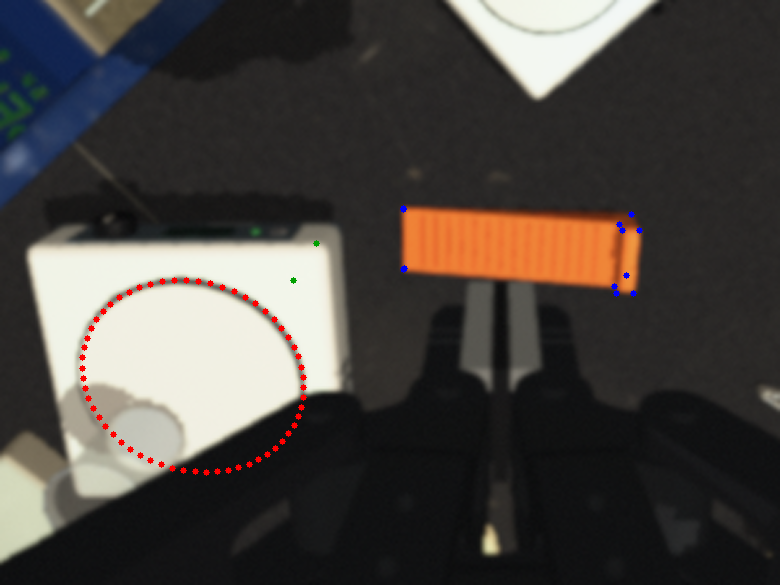

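View pics/top_a.png

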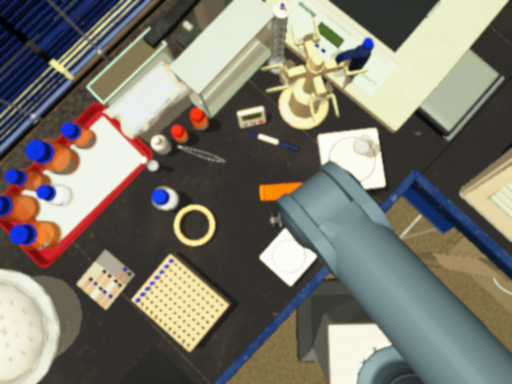

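```bash
python3 - <<'E'
from bench import *
from h import *
o=down(Q[2]); Z=-.0125; l=.002
def F(n=3):
    r=[]
    for _ in range(n): r.append(read_ft_force()); pause(.01)
    return np.mean(r,0)
move_ptp(at(l,-.212,.05),o)
movel(at(l,-.212,Z),speed=.15); f0=F(5)
movel(at(l,-.18,Z),speed=.08);
movel(at(l,-.105,Z),speed=.06); f=F()-f0; print(f@U,f@L,f[2],read_eef_pos()-at(l,-.105,Z))
look("b",np.array([*at(0,-.105+.011+.0625,0)[:2],Q[2]-np.pi/2]),("scene","top"))
print(read_time_s())
E
```

```text
0.36557409793678286 0.2105774391108546 -0.5499110356599659 [-3.37520419e-05  6.43572286e-04  2.64331539e-05]
scene [ 0.4733  0.1734 -1.2063] lat,along,yaw [-0.0073 -0.0277  0.2715] 283.8
top [0.3559 0.0825 1.335 ] lat,along,yaw [-0.1327  0.0518  2.8128] 0.0
23.9583
```

View pics/scene_b.png

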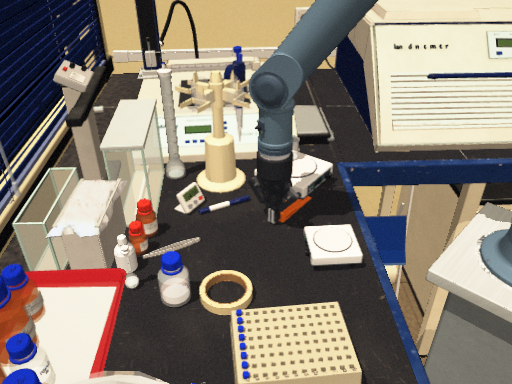

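View pics/top_b.png

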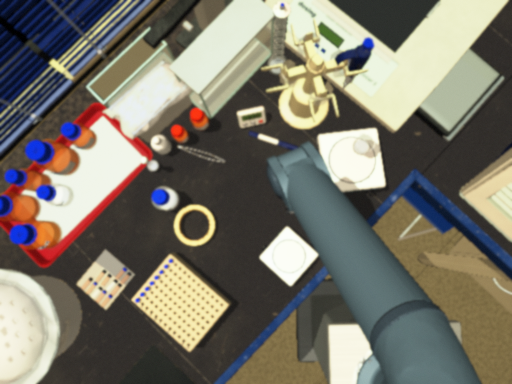

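```bash
python3 - <<'E'
from h import *
p=np.load("scene_b.npy",allow_pickle=True).item(); im=cv2.imread("pics/scene_b.png")[:,:,::-1]
pol=[]
for y,c in ((0,(255,0,0)),):
    q=np.array([*at(.002,-.0315,0)[:2],Q[2]-np.pi/2+y]); pol.append((proj(place(WX,q),p),c))
overlay(im,pol,"pics/osb.png",(245,145,345,230),7)
E
```

```text
(no output)
```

View pics/osb.png

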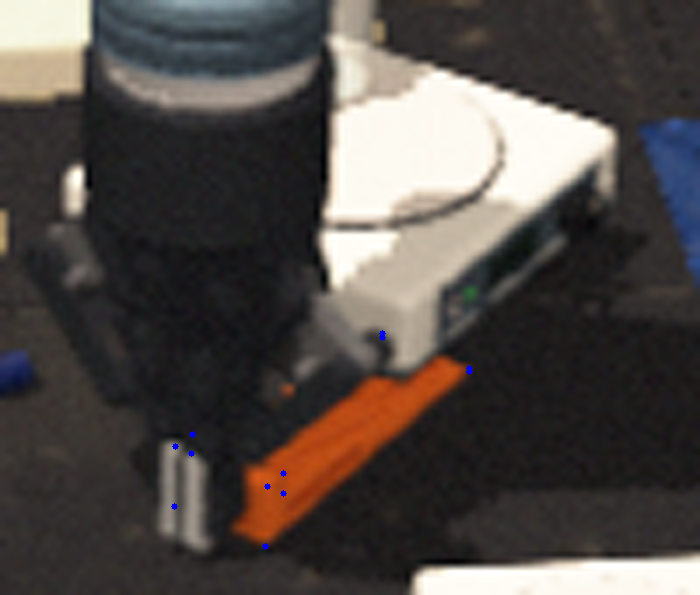

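```bash
python3 - <<'E'
from bench import *
from h import *
Z=-.0125; l=.002
def F(n=3):
    r=[]
    for _ in range(n): r.append(read_ft_force()); pause(.01)
    return np.mean(r,0)
f0=F(4)
movel(at(l,-.088,Z),speed=.06)
a=-.088; f=F()-f0; print(a,-(f@U))
while a<-.052:
    a+=.0015; movel(at(l,a,Z),speed=.03); f=F()-f0; s=-(f@U)
    print(round(a,4),round(s,2),round(f@L,2),round(f[2],2),round((read_eef_pos()-FOOT)@U,4))
    if s>2.6: break
print(read_time_s())
E
```

```text
-0.088 0.6707611182409666
-0.0865 0.1 -0.1 -0.46 -0.0866
-0.085 0.1 -0.01 -0.32 -0.085
-0.0835 0.42 0.1 0.44 -0.0834
-0.082 0.34 0.12 -1.01 -0.0818
-0.0805 0.1 -0.02 0.44 -0.0803
-0.079 0.33 0.02 -0.33 -0.0788
-0.0775 0.35 0.12 -0.06 -0.0774
-0.076 1.6 -0.03 -0.86 -0.0764
-0.0745 4.28 -0.06 -1.77 -0.0755
26.925
```

```bash
python3 - <<'E'
from bench import *
from h import *
pause(.15)
for _ in range(4): print(read_ft_force().round(2),-(np.array(read_ft_force())@U), round((read_eef_pos()-FOOT)@U,5)); pause(.02)
im=read_camera("scene"); cv2.imwrite("pics/s_c.png",im[:,:,::-1])
p=camera_params("scene")
t=np.linspace(0,2*np.pi,60);C=np.c_[.054*np.cos(t),.054*np.sin(t),0*t+.060]
q=np.array([*at(.002,-.0755+.0735,0)[:2],Q[2]-np.pi/2])
overlay(im,[(proj(place(WX,q),p),(255,0,0)),(proj(place(C,Q),p),(0,0,255))],"pics/osc.png",(245,145,345,230),7)
print(read_time_s())
E
```

```text
[ 0.46  3.41 -1.79] 3.3511504748390486 -0.07543
[-0.57  5.13 -1.41] 5.1652399432481335 -0.07544
[-0.79  3.64 -1.16] 3.6995183690496467 -0.07539
[ 0.31  3.73 -1.74] 3.6850528708878274 -0.07537
27.1917
```

View pics/osc.png

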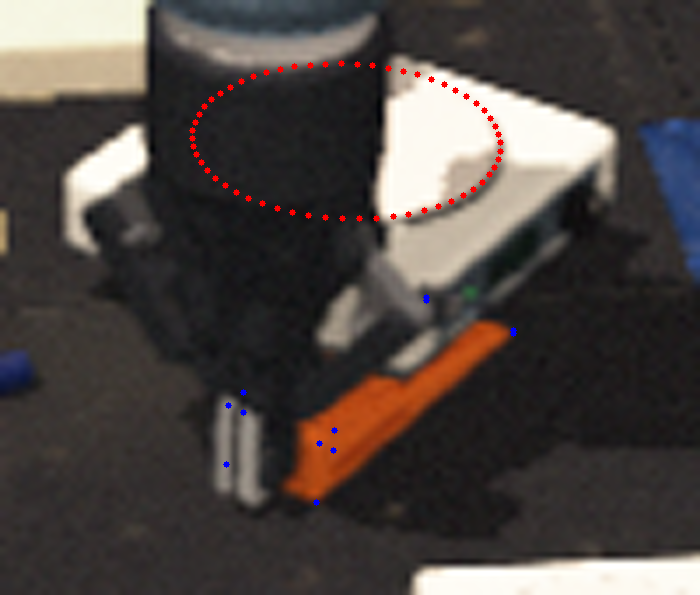

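```bash
python3 - <<'E'
from bench import *
from h import *
Z=-.0125; l=.002
def F(n=5):
    r=[]
    for _ in range(n): r.append(read_ft_force()); pause(.012)
    return np.mean(r,0)
a=-.0745
for _ in range(6):
    a+=.0006; movel(at(l,a,Z),speed=.02); f=F(); s=-(f@U)
    print(round(a,4),round(s,2),round(f@L,2),round((read_eef_pos()-FOOT)@U,4))
    if s>4.5: break
print(read_time_s())
E
```

```text
-0.0739 4.79 -0.38 -0.0741
27.4833
```

```bash
python3 - <<'E'
from bench import *
from h import *
Z=-.0125; l=.002
movel(at(l,-.10,Z),speed=.08)
movel(at(l,-.11,.12),speed=.25)
im=read_camera("scene"); cv2.imwrite("pics/s_d.png",im[:,:,::-1])
p=camera_params("scene")
t=np.linspace(0,2*np.pi,60);C=np.c_[.054*np.cos(t),.054*np.sin(t),0*t+.060]
q=np.array([*at(.001,-.0741+.0735,0)[:2],Q[2]-np.pi/2])
overlay(im,[(proj(place(WX,q),p),(255,0,0)),(proj(place(C,Q),p),(0,0,255))],"pics/osd.png",(245,130,345,230),6)
print(read_time_s())
E
```

```text
28.6917
```

View pics/osd.png

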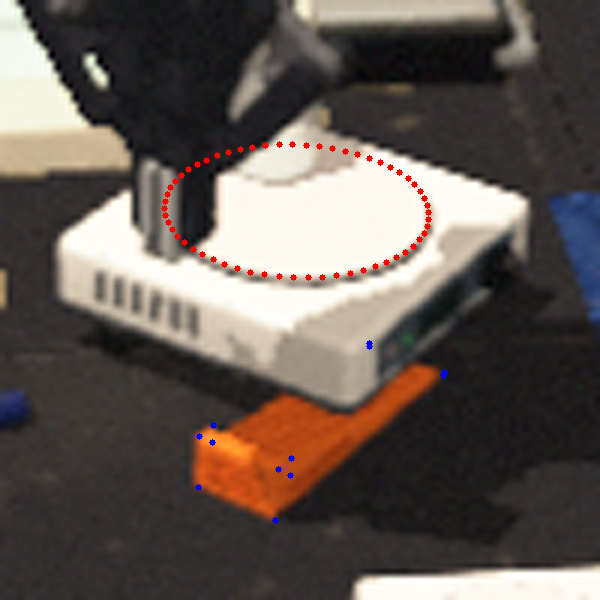

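```bash
python3 - <<'E'
from bench import *
from h import *
P=lambda z: at(-.001,-.001,z)
def F(n=3):
    r=[]
    for _ in range(n): r.append(read_ft_force()); pause(.01)
    return np.mean(r,0)
movel(P(.10),speed=.15)
movel(P(.046),speed=.1); f0=F(5)
z=.046
while z>.030:
    z-=.0012; movel(P(z),speed=.03); f=F(2)-f0; print(round(z,4),f.round(2),round(read_eef_pos()[2],4))
    if f[2]>11: break
for _ in range(3): pause(.15); print((F()-f0).round(2),round(read_eef_pos()[2],4))
print(read_time_s())
E
```

```text
0.0448 [ 0.15  0.02 -0.05] 0.0453
0.0436 [-0.37 -0.21  0.67] 0.0436
0.0424 [-0.21  0.69  0.2 ] 0.0423
0.0412 [-0.9   0.53 -0.26] 0.0411
0.04 [-0.75  0.37 -0.09] 0.0399
0.0388 [-0.8   0.34  1.01] 0.0387
0.0376 [-1.94 -0.22  5.51] 0.0383
0.0364 [-4.65 -0.59 14.32] 0.0382
[-4.67 -1.28 13.49] 0.0382
[-4.78 -1.78 14.23] 0.0382
[-4.79 -1.48 13.95] 0.0382
32.975
```

```bash
python3 - <<'E'
from bench import *
from h import *
movel(at(-.001,-.001,.07),speed=.08)
movel(at(-.09,-.04,.24),speed=.25)
print(read_time_s(),read_eef_pos())
p=camera_params("scene"); im=read_camera("scene"); cv2.imwrite("pics/s_e.png",im[:,:,::-1])
pw=camera_params("wrist"); w=read_camera("wrist"); cv2.imwrite("pics/w_e.png",w[:,:,::-1])
t=np.linspace(0,2*np.pi,60);C=np.c_[.054*np.cos(t),.054*np.sin(t),0*t+.060]
q=np.array([*at(.001,-.0741+.0735,0)[:2],Q[2]-np.pi/2])
for i,pp,n,r,s in ((im,p,"pics/ose.png",(245,130,345,230),6),(w,pw,"pics/owe.png",(0,0,512,384),1.5)):
    overlay(i,[(proj(place(WX,q),pp),(255,0,0)),(proj(place(C,Q),pp),(0,0,255))],n,r,s)
print(read_time_s())
E
```

```text
34.475 [0.38943672 0.17708011 0.2386497 ]
34.575
```

View pics/ose.png

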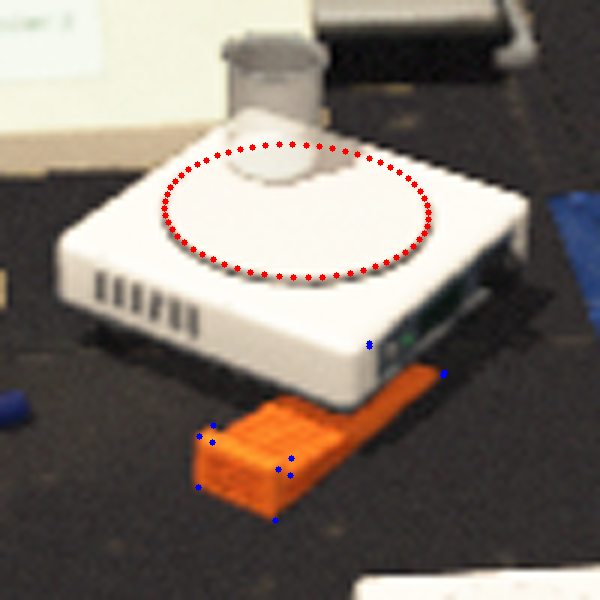

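View pics/owe.png

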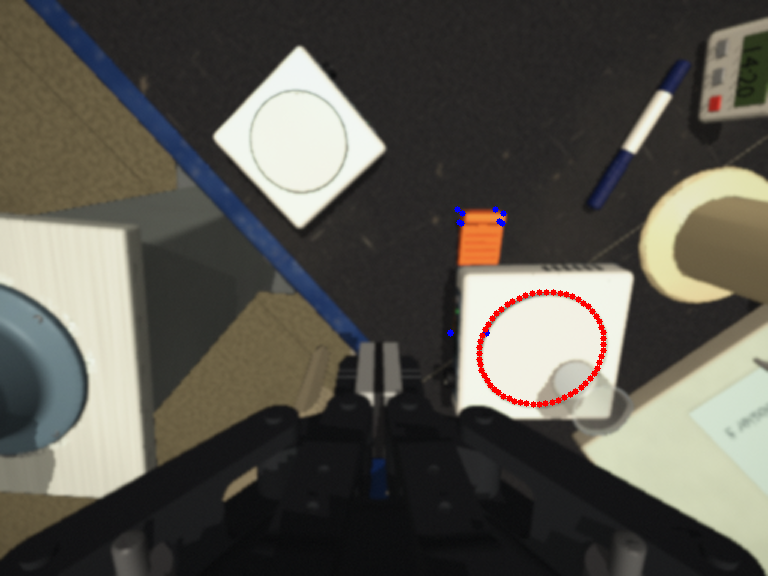

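```bash
python3 - <<'E'
from bench import *
import cv2,numpy as np
a=cv2.imread("pics/s1.png",0)[160:182,255:335].astype(np.float32);b=cv2.imread("pics/s_e.png",0)[160:182,255:335].astype(np.float32)
print(cv2.phaseCorrelate(a,b,cv2.createHanningWindow((80,22),cv2.CV_32F)))
sign_off()
E
```

```text
((-0.03793559624799059, 0.0004051141411913761), 0.9267590589821338)
the job is handed in; nothing more can be done
```

The orange wedge is under the stirrer's short front left foot, pressing down on that corner no longer rocks it, and the job is handed in. By the robot's clock it took about 34.6 s.

- **Which stirrer:** the one with the beaker. Its case measured about 143 mm; the look-alike measured about 98 mm.
- **Wedge:** I squared it up with one side push, then pushed its heel until the wedge met the foot. The push force then rose to about 4.8 N, just under the 5 to 8 N you gave. I stopped there, about 3 mm past first contact, with the thin end about 62 mm past the foot's centre.
- **Press check:** with about 14 N on the case top above the foot, the fingertips held still at 0.0382 m, so the corner did not rock. While pressing, the tool also pushed sideways with about 4.7 N.
- **Last images:** the wedge is in line with the foot to within about 2 mm. The stirrer shifted by less than 0.1 pixel from before to after. The beaker, marker and timer look untouched, and I saw no other item moved.

**What disagreed:**
- **Fingertip height:** with the gripper shut, the fingertips touched the bench about 17.5 mm above the reported TCP height, instead of 19 mm ahead of it as described. My first side push passed over the wedge without touching it. I measured the offset on the bare bench and corrected for it.
- **Wedge fits:** some automatic fits of the wedge outline failed because the arm hid it, so I went by the unobstructed views.

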